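Slide the middle tray out of a stack of larder trays

ROBOT

A 6-joint arm with a two-finger parallel gripper is mounted at the origin on a cart in front of the work surface, level with it; the furniture and walls round the work are solid. World frame = base frame: x ahead of the robot, y to its left, z up, the work surface at z = 0. Lengths are in mm, angles in rad, forces in N, time in s.
With the tool pointing down it reaches from about 400 to 825 mm from the base axis. Payload 7 kg.
Tool frame: the origin (TCP) lies at the very end of the fingers, on their centre line; the grasp point (between the pads) lies 19 mm behind it; x points along the fingers, y is the direction in which the jaws open and shut, and the axes are right-handed (so a half turn about x gives the same grasp; the last joint's range is limited). The gripper opens to 85 mm and grips with 20 to 120 N. Pads are 22 mm wide; open, the fingers measure 114 mm over their backs; the gripper's body (76 mm by 85 mm) begins 54 mm behind the grasp point. The pads swing forward as they close: fully open they stand 13 mm farther back than shut.
Start: joints at [-1.061, 0.359, 0.012, 0, -1.224, -0.288], TCP at [148.465, -658.448, 231.302] pointing down, gripper open.
Joint ranges: [-3.07, 3.07], [-1.43, 2.12], [-1.02, 1.25], [-3.03, 1.67], [-3.05, -0], [-3.03, 3.03]. Speed limits (rad/s): [2.39, 2.39, 3.01, 3.14, 3.14, 3.14].

INTERFACE

Orientations are given as a unit quaternion [x, y, z, w].
In Python, from plant import monitor, eyes, r, spot_in gives the robot as it stands. The module is installed in compiled form; this text tells all that it offers.
- The arm moves only by the tool apply_moves, never from a script. Its argument "motion" is a list of rows, each an object of numbers: "tx", "ty", "tz": the shift along the tool's x, y, z in units of 1 m (1.0 is 1 m); "wx", "wy", "wz": the turn, a rotation vector about the tool's x, y, z in units of 2 pi rad (1.0 is 2 pi rad); "hand": the gripper command: -1 is shut, 1 is fully open, values between are in proportion. In form: [{"tx": .., "ty": .., "tz": .., "wx": .., "wy": .., "wz": .., "hand": ..}, ...]. A call has 1 to 10 rows; each row shifts and turns the commanded pose from where the row before left it, along the tool's axes as they then stand; what a row does not reach is not made up. A row lasts 1/10 s, in which the tool goes at most 50 mm and 8.59 degrees, less where a joint would pass 70% of its speed; a pose out of reach is approached as far as the arm can. A call with a number of a shift or a turn outside -1 to 1 is refused whole. A call with a gripper value outside its range is refused whole. The fingers move at their own pace and stop on an object; "grip_force" is the grip in N (left out, the last holds). Time passes only in rows, so rows that do not move let the fingers close. It gives the time, the measured TCP pose, the force and the opening at its end, in the units of the state.
- monitor.get_obs(): the state, without advancing time (a new reading comes with each control period).
- eyes.grab_frame(name): name is "scene" or "top" or "wrist"; returns a dict with "color" (384x512x3 uint8, red, green, blue), "camera_matrix" (3x3 intrinsics, pixels), "position" and "orientation" of the camera in the world. Camera axes: x right, y down, z forward; pixel columns grow to the right and rows downward; lengths in mm; the calibration is good to about 2 mm. The wrist camera is an equidistant fisheye: a pixel r from the principal point sees the ray r / f radians off the axis. A picture is of the moment at which its call begins. There is no depth.
- r.close_job(): hands the job in, once; it reports no verdict.
Trained networks look in the newest picture that a camera, given by its name, has taken for a name from the list of things; names that differ only in an ending like _2 or _b are one class to them, and where a whole thing is asked for, a point or a joint stands for the part that bears it (a point fixed in the world has none). Each returns a list of dicts, best first, with "p" (0 to 1); they miss things now and then, are a little off and sometimes report something else, mostly with a low value. They report only what shows in the picture. A call takes as long as a camera call. They do not tell look-alikes from the thing itself.
- spot_in(target, camera): "box" ([left, top, width, height] in pixels, round what is visible of it).
The state is a dict: "clock": time; "joint_pos": joint angles; "joint_velocities": joint speeds; "joint_efforts": joint torques, N m; "position": TCP position; "tool_rot": TCP orientation; "contact_force": force on the tool from outside, world axes, zero at the start; "wrist_torque": the same for the moment, N m; "gripper_width": opening from 0.0 (shut) to 1.0 (fully open).
Only numpy, scipy, OpenCV 4.12 (cv2) and the standard library are available. Lean on these libraries where they do the work, as an engineer would, in place of code of your own. Each camera call takes 0.05 s, during which the arm holds its last target. There are 200 camera calls.

TASK

The garlic is wanted on the chopping board: lift the handled tray of lemons off the stack and stand it on a clear spot of the counter, then slide the garlic tray that was under it, without lifting or tipping it, off the low foot frame and straight across until it stands whole on the chopping board. Then put the lemon tray gently back on the foot frame, seated down between its side rails with the ends flush. Keep the garlic and lemons in their trays, and leave the foot frame, the board and the other things on the counter where they are.

Things in the scene. Friction and masses are not known exactly. Their poses are not given: they have to be found in the camera images.
- foot: low pale-wood foot frame under the stack: 160 mm long (y), 130 wide over two 12 mm side beams (x), tops 22 mm up; outside them thin rails along y rise 8 mm higher (148 mm over all; 2.5 mm play a side for a tray, 4 at their top). Ends open: trays on it slide along y. Origin: centre of underside, on the counter. Loose, 0.9 kg, stays put while a tray slides off
- garlic_tray: middle tray, pale wood, no handle: 160 mm long (y), 130 wide (148 over its rails, which are like the foot's); side boards 75 high carry the next tray; slat floor, top at 12; across each end a lip 8 thick, 6 to 36 mm above the underside, outer face 80 from the centre. Holds two garlic bulbs, 0.35 to 0.55 kg in all; sliding it takes 1 to 6 N. Origin: centre of underside
- top_handle (a point): centre of the top tray's handle bar, axes of that tray; bar along x, 134 mm long, 16 thick (y), 20 high, 120 above the tray's underside. Tray: pale wood, 160 long (y), 130 wide (144 over the handle's uprights), 75 high sides, lips as on the garlic tray, no rails; fits between the rails of garlic tray or foot. Holds two lemons (tops 70 mm above the underside), 0.55 to 0.8 kg in all
- chopping_board: brown wooden chopping board lying flat at one open end of the stack (either), 8 to 25 mm from the foot: 200 mm along its x (which lies along the foot's y within 3 degrees), 300 along its y, 21 thick, so 1 mm lower than the foot's beams. Origin: centre of underside. Loose, 0.84 kg
- garlic_1_mid (a point): centre of a garlic bulb, about 60 mm across, loose in the garlic tray
- garlic_2_mid (a point): centre of the other garlic bulb, about 60 mm across, loose in the garlic tray
- lemon_1_mid (a point): centre of a lemon, 78 x 55 mm, loose in the top tray
- lemon_2_mid (a point): centre of the other lemon, 83 x 58 mm, loose in the top tray
- tin: bystander: round tin, 75 mm diameter, 58 high, standing at the end of the stack away from the board. Origin: centre of underside
- clip_jar: bystander: clip-top glass jar, 78 mm diameter, 122 mm high, behind the stack. Origin at the centre of its underside
- pepper_mill: bystander: turned wooden mill, 56 mm diameter, 165 high, behind the stack. Origin: centre of underside. (Other things, all fixed, stand at the back, x over 0.70, and at the sides, more than 0.5 m left or right)
Not all that is in view belongs to the job. Leave any blue look-alike of the part that bears top_handle alone.

How it is judged (in metres and radians):
On the way, in this order (a step that is already met when the one before it is completed fails the run):
1. the lemon tray has been lifted off and stands upright on the counter, clear of the stack (height (world z) of top_handle below 0.126 m and angle between top_handle's own z axis and vertical below 0.05 rad and horizontal distance between top_handle and foot above 0.14 m), for 0.2 s.
2. the garlic tray stands level on the chopping board, clear of the foot frame (x of garlic_tray in the frame of chopping_board between -0.035 and 0.035 m and y of garlic_tray in the frame of chopping_board between -0.085 and 0.085 m and z of garlic_tray in the frame of chopping_board between 0.017 and 0.025 m and angle between garlic_tray's own z axis and vertical below 0.04 rad), for 0.2 s.
At the end, for the whole second after the job is handed in: The garlic tray is level on the chopping board (within 4 mm of its top, 35 mm of its centre along the slide, 85 mm across), the lemon tray sits on the foot between its rails (height within 4 mm, ends within 15 mm of flush, upright), and garlic and lemons lie in their trays (all of step 2 and distance between each of garlic_1_mid, garlic_2_mid and garlic_tray below 0.1 m and x of top_handle in the frame of foot between -0.008 and 0.008 m and y of top_handle in the frame of foot between -0.015 and 0.015 m and z of top_handle in the frame of foot between 0.138 and 0.146 m and angle between top_handle's own z axis and vertical below 0.04 rad and horizontal distance between each of lemon_1_mid, lemon_2_mid and top_handle below 0.095 m and z of each of lemon_1_mid, lemon_2_mid in the frame of top_handle below -0.05 m); the robot touches nothing.
It fails at once if the lemon tray is dropped or banged down onto the foot frame (faster than 0.4 m/s over the last 13 mm) (horizontal distance between top_handle and foot below 0.03 m and z of top_handle in the frame of foot below 0.155 m and linear speed of top_tray above 0.4 m/s).
It fails at once if the garlic tray is lifted (underside more than 25 mm above the foot's seat) or tipped by more than 0.15 rad (height (world z) of garlic_tray above 0.047 m or angle between garlic_tray's own z axis and vertical above 0.15 rad).
It fails at once if the lemon tray is tipped by more than 0.35 rad (angle between top_handle's own z axis and vertical above 0.35 rad).
It fails at once if the foot frame or the chopping board is shifted by more than 20 mm (distance of any of foot, chopping_board from where it was at the start of the episode above 0.02 m).
It fails at once if a bystander (tin, clip jar, mill) is shifted by more than 20 mm or knocked over (distance of any of tin, clip_jar, pepper_mill from where it was at the start of the episode above 0.02 m or angle between any of tin, clip_jar, pepper_mill's own z axis and vertical above 0.4 rad).
It also fails if it takes over 64 s, if anything falls off the work surface, if the arm or the gripper's body presses on something with over 40 N, if the wrist force passes 120 N, or if a joint passes its speed limit or range.

## Working session

There is one attempt and no reset: what is moved stays moved. The work goes in short steps, Python scripts to look and compute and a tool call to move; the robot and the scene stay as the last step left them, time stands still between calls to the robot, and variables do not carry over. Pictures are saved under pics/ and viewed, about 8 in all and at most 12, crops included, and the job is handed in when it is done.

Besides the shell and the picture viewer there is one more tool, called by a JSON object that holds its "method" and its "body", one argument or row to a line. apply_moves: Moves the arm, as the interface text tells. Its arguments: {"type":"object","properties":{"motion":{"type":"array","items":{"type":"object","properties":{"tx":{"type":"number"},"ty":{"type":"number"},"tz":{"type":"number"},"wx":{"type":"number"},"wy":{"type":"number"},"wz":{"type":"number"},"hand":{"type":"number"}}}},"grip_force":{"type":"number"}},"required":["motion"]}

```bash
mkdir -p pics
cat > h.py <<'E'
import numpy as np, cv2
from scipy.spatial.transform import Rotation as R
from plant import monitor, eyes, r, spot_in
def cam(f):
    return np.array(f["camera_matrix"]),np.array(f["position"],float),R.from_quat(f["orientation"])
def ray(f,u,v,z,fish=False):
    K,p,q=cam(f)
    x=(u-K[0,2])/K[0,0];y=(v-K[1,2])/K[1,1]
    if fish:
        t=np.hypot(x,y); d=np.array([x*np.sinc(t/np.pi),y*np.sinc(t/np.pi),np.cos(t)])
    else: d=np.array([x,y,1.])
    d=q.apply(d); return p+d*(z-p[2])/d[2]
def proj(f,P,fish=False):
    K,p,q=cam(f); c=q.inv().apply(np.atleast_2d(P)-p)
    if fish:
        rr=np.hypot(c[:,0],c[:,1]); t=np.arctan2(rr,c[:,2]); s=t/np.maximum(rr,1e-9)
        return np.c_[K[0,0]*c[:,0]*s+K[0,2],K[1,1]*c[:,1]*s+K[1,2]]
    return np.c_[K[0,0]*c[:,0]/c[:,2]+K[0,2],K[1,1]*c[:,1]/c[:,2]+K[1,2]]
def save(f,n): cv2.imwrite(f"pics/{n}.png",f["color"][:,:,::-1])
E
python3 - <<'E'
from h import *
import pickle
o=monitor.get_obs();print(o)
for c in ["scene","top"]:
    f=eyes.grab_frame(c);save(f,c+"0");pickle.dump(f,open(c+"0.pkl","wb"))
    print(c,np.array(f["camera_matrix"]).tolist(),f["position"],f["orientation"])
    for n in ["foot","garlic_tray","top_handle","chopping_board","tin","clip_jar","pepper_mill"]:
        print(n,[(np.round(d["box"]).tolist(),round(d["p"],2)) for d in spot_in(n,c)][:3])
a=cv2.imread("pics/scene0.png");b=cv2.imread("pics/top0.png")
E
```

```text
{'clock': 0.0, 'joint_pos': array([-1.06089864e+00,  3.59395503e-01,  1.10284873e-02, -3.25207598e-04,
       -1.22414692e+00, -2.88103468e-01]), 'joint_velocities': array([-0.0008315 , -0.00030579, -0.00020898, -0.00125374, -0.0010273 ,
       -0.00167375]), 'joint_efforts': array([-3.39649625e-03, -5.83309686e+01,  2.93417805e+01,  6.93670571e+00,
       -5.98996165e-03, -2.18644158e-05]), 'position': array([ 148.33319373, -657.9760829 ,  230.34941765]), 'tool_rot': array([-0.07761496,  0.70290355,  0.07881809,  0.70263093]), 'contact_force': array([ 0.46830548, -0.44778972, -0.03504942]), 'wrist_torque': array([-0.03426408, -0.00159179,  0.07456098]), 'gripper_width': 1.0015578182006153}
scene [[491.8751599680042, 0.0, 253.27665356547834], [0.0, 491.8751599680042, 190.82599482690665], [0.0, 0.0, 1.0]] [ 339.78258084 1250.64596652  829.97616357] [-0.08843168  0.84274221 -0.52928088  0.04274535]
foot [([247.0, 251.0, 50.0, 28.0], 0.57)]
garlic_tray [([248.0, 236.0, 49.0, 37.0], 0.66)]
top_handle [([248.0, 188.0, 54.0, 59.0], 0.8), ([286.0, 154.0, 51.0, 45.0], 0.67)]
chopping_board [([194.0, 270.0, 120.0, 60.0], 0.75)]
tin [([190.0, 206.0, 18.0, 51.0], 0.17)]
clip_jar [([213.0, 216.0, 28.0, 42.0], 0.9), ([247.0, 187.0, 54.0, 64.0], 0.27)]
pepper_mill [([189.0, 203.0, 20.0, 50.0], 0.6)]
top [[490.90238205129924, 0.0, 256.3502525045951], [0.0, 490.90238205129924, 195.23866453810186], [0.0, 0.0, 1.0]] [ 317.41946668  -74.96927741 1570.05491271] [-0.62357319  0.77516031 -0.07863389  0.06402883]
foot [([193.0, 182.0, 29.0, 34.0], 0.22)]
garlic_tray [([198.0, 219.0, 46.0, 52.0], 0.69)]
top_handle [([175.0, 207.0, 69.0, 60.0], 0.58), ([212.0, 225.0, 22.0, 19.0], 0.5)]
chopping_board [([108.0, 200.0, 87.0, 106.0], 0.69)]
tin [([257.0, 201.0, 24.0, 24.0], 0.83)]
clip_jar [([194.0, 182.0, 27.0, 31.0], 0.74)]
pepper_mill [([192.0, 174.0, 16.0, 11.0], 0.51)]
```

Run:
```python
import cv2
a=cv2.imread("pics/scene0.png")[140:345,130:400];b=cv2.imread("pics/top0.png")[150:350,70:370]
cv2.imwrite("pics/s1.png",cv2.resize(a,None,fx=2.9,fy=2.9,interpolation=cv2.INTER_CUBIC))
cv2.imwrite("pics/t1.png",cv2.resize(b,None,fx=2.6,fy=2.6,interpolation=cv2.INTER_CUBIC))
```

```text
(no output)
```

View pics/s1.png

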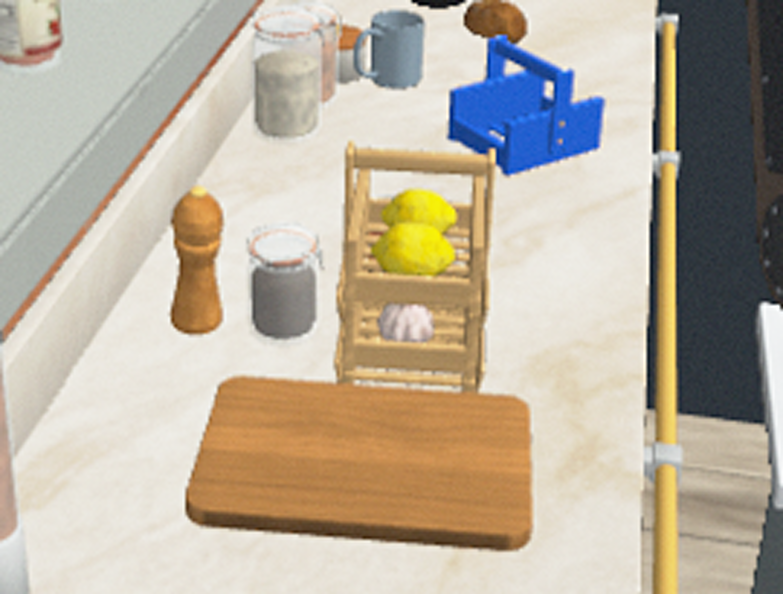

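View pics/t1.png

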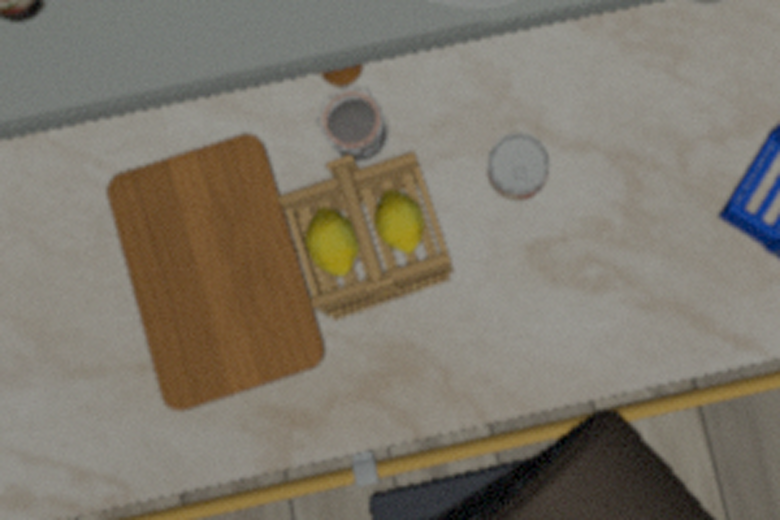

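Scene crop: the wooden stack with lemons stands centred at about (415,270), and the board is in front of it at (360,460). Two things could bear top_handle: the wood tray, bar at (420,160), and the blue one at (525,100). The wood tray fits because it is pale wood with lemons and sits on the stack. The blue one is the look-alike. In the top crop the bar runs (343,160)–(380,288), the tin is at (518,165), and the jar and mill are behind.

Run:
```python
from h import *
import pickle
T=pickle.load(open("top0.pkl","rb"));S=pickle.load(open("scene0.pkl","rb"))
t=lambda u,v,z:ray(T,70+u/2.6,150+v/2.6,z).round(0)
s=lambda u,v,z:ray(S,130+u/2.9,140+v/2.9,z).round(0)
im=cv2.cvtColor(T["color"],cv2.COLOR_RGB2HSV)
print("bar T",t(343,160,227),t(380,288,227),"S",s(350,150,227),s(492,155,227))
for c in [(108,180),(262,133),(325,360),(170,410)]: print("board",t(*c,21))
for c in [(225,380),(530,402)]: print("boardS",s(*c,21))
print("board front S",s(195,520,21),s(525,545,21))
print("tray top corners",t(284,200,172),t(415,153,172),t(450,268,172),t(320,305,172))
print("tin",t(518,165,58),"jar",t(354,122,122),"mill",s(197,315,0))
print("counter edge",t(0,515,0),t(780,375,0),"wall",t(0,135,0),t(660,0,0),"blue",t(722,215,0),t(780,255,0), s(510,170,0),s(450,135,0))
# board segmentation
bgr=T["color"][:,:,::-1].copy()
h=cv2.cvtColor(bgr,cv2.COLOR_BGR2HSV)
m=((h[...,0]<16)&(h[...,1]>110)&(h[...,2]>60)).astype(np.uint8)
m[:195]=0;m[310:]=0;m[:,:105]=0;m[:,197:]=0
c=max(cv2.findContours(m,0,2)[0],key=cv2.contourArea)
P=np.array([ray(T,*p[0],21)[:2] for p in c],np.float32)
print("board rect",cv2.minAreaRect(P))
```

```text
bar T [575.  25. 227.] [434.  13. 227.] S [575.  35. 227.] [440.  13. 227.]
board [652. 327.  21.]
board [670. 131.  21.]
board [382. 108.  21.]
board [364. 298.  21.]
boardS [672. 148.  21.]
boardS [379. 117.  21.]
board front S [640. 348.  21.] [365. 318.  21.]
tray top corners [556. 101. 172.] [576. -51. 172.] [443. -62. 172.] [434.  84. 172.]
tin [ 557. -167.   58.] jar [636.  12. 122.] mill [742.  11.   0.]
counter edge [288. 519.   0.] [ 248. -422.    0.] wall [742. 455.   0.] [ 736. -395.    0.] blue [ 451. -403.    0.] [ 388. -460.    0.] [ 449. -414.    0.] [ 540. -501.    0.]
board rect ((518.4619140625, 218.583984375), (295.56512451171875, 196.97970581054688), 5.723116397857666)
```

```bash
cat >> h.py <<'E'
def plan(target=None,yaw=None):
    """shift in tool axes (mm) and turn about tool x (units of 2pi) to target; yaw = world heading (deg) of tool y"""
    o=monitor.get_obs(); q=R.from_quat(o["tool_rot"]); m=q.as_matrix()
    y=np.degrees(np.arctan2(m[1,1],m[0,1]))
    print("t",round(o["clock"],2),"pos",o["position"].round(1),"ydir",round(y,2),"tilt x",m[:,0].round(4),"F",o["contact_force"].round(1),"w",round(o["gripper_width"],3))
    if target is not None: print("shift tool mm",(m.T@(np.array(target)-o["position"])).round(1))
    if yaw is not None:
        d=(yaw-y+180)%360-180; print("dyaw",round(d,2),"wx",round(-d/360,5), "alt", round(-((d%360)-180)/360,5))
    return o,m
E
python3 -c "
from h import *
plan([505,20,330],96.5)"
```

```text
t 0.8 pos [ 148.5 -658.5  231.4] ydir 102.71 tilt x [ 0.e+00 -1.e-04 -1.e+00] F [-0.1 -0.1 -1.4] w 0.994
shift tool mm [-98.7 583.4 497. ]
dyaw -6.21 wx 0.01724 alt -0.48276
```

{"method": "apply_moves", "body": {
  "motion": [
    {"tx":-0.01,"ty":0.029,"tz":0.025,"hand":1},
    {"tx":-0.01,"ty":0.029,"tz":0.025,"hand":1},
    {"tx":-0.01,"ty":0.029,"tz":0.025,"hand":1},
    {"tx":-0.01,"ty":0.029,"tz":0.025,"hand":1},
    {"tx":-0.01,"ty":0.029,"tz":0.025,"hand":1},
    {"tx":-0.01,"ty":0.029,"tz":0.025,"hand":1},
    {"tx":-0.01,"ty":0.029,"tz":0.025,"hand":1},
    {"tx":-0.01,"ty":0.029,"tz":0.025,"hand":1},
    {"tx":-0.01,"ty":0.029,"tz":0.025,"hand":1},
    {"tx":-0.01,"ty":0.029,"tz":0.025,"hand":1}
  ],
  "grip_force": 60
}}

```text
$.motion[0]: bad value
```

{"method": "apply_moves", "body": {
  "motion": [
    {"ty":0.029,"tz":0.025},
    {"ty":0.029,"tz":0.025},
    {"ty":0.029,"tz":0.025},
    {"ty":0.029,"tz":0.025},
    {"ty":0.029,"tz":0.025},
    {"ty":0.029,"tz":0.025},
    {"ty":0.029,"tz":0.025},
    {"ty":0.029,"tz":0.025},
    {"ty":0.029,"tz":0.025},
    {"ty":0.03,"tz":0.022,"wx":0.0172}
  ]
}}

```text
$.motion[0]: bad value
```

Run:
```python
from h import *
import pickle
plan([505,20,198],96.5)
f=eyes.grab_frame("wrist");pickle.dump(f,open("w1.pkl","wb"));save(f,"w1")
print(f["position"],R.from_quat(f["orientation"]).as_matrix().round(3).tolist(),np.array(f["camera_matrix"]).round(1).tolist())
cv2.imwrite("pics/w1b.png",cv2.resize(f["color"][:,:,::-1],(768,576),interpolation=cv2.INTER_CUBIC))
```

```text
t 0.8 pos [ 148.5 -658.5  231.4] ydir 102.71 tilt x [ 0.e+00 -1.e-04 -1.e+00] F [-0.1 -0.1 -1.4] w 0.994
shift tool mm [ 33.3 583.4 497. ]
dyaw -6.21 wx 0.01724 alt -0.48276
[  82.887682   -672.90890009  373.8555714 ] [[-0.22, 0.94, 0.259], [0.975, 0.212, 0.059], [0.0, 0.265, -0.964]] [[297.3, 0.0, 260.0], [0.0, 297.3, 193.3], [0.0, 0.0, 1.0]]
```

View pics/w1b.png

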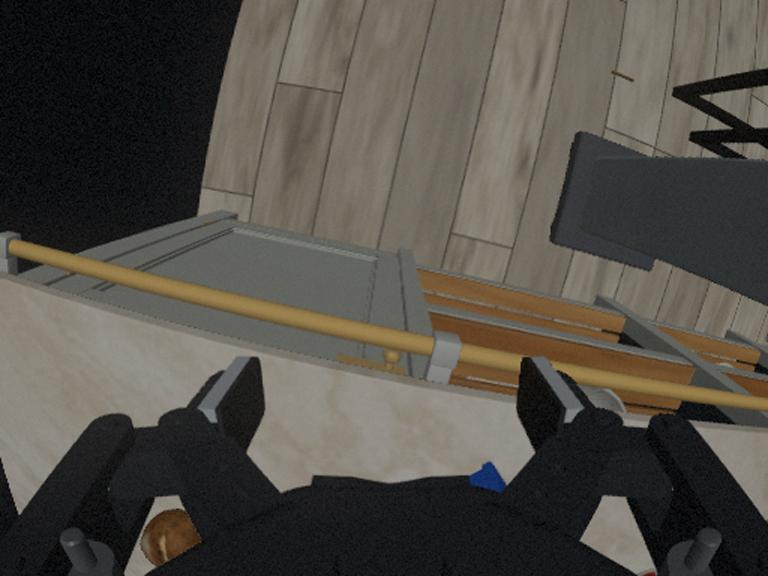

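That picture shows only the start pose, because both moves were refused (rows probably need all seven keys). I'll resend them with every key.

{"method": "apply_moves", "body": {
  "motion": [
    {"tx":-0.01,"ty":0.029,"tz":0.025,"wx":0,"wy":0,"wz":0,"hand":1},
    {"tx":-0.01,"ty":0.029,"tz":0.025,"wx":0,"wy":0,"wz":0,"hand":1},
    {"tx":-0.01,"ty":0.029,"tz":0.025,"wx":0,"wy":0,"wz":0,"hand":1},
    {"tx":-0.01,"ty":0.029,"tz":0.025,"wx":0,"wy":0,"wz":0,"hand":1},
    {"tx":-0.01,"ty":0.029,"tz":0.025,"wx":0,"wy":0,"wz":0,"hand":1},
    {"tx":-0.01,"ty":0.029,"tz":0.025,"wx":0,"wy":0,"wz":0,"hand":1},
    {"tx":-0.01,"ty":0.029,"tz":0.025,"wx":0,"wy":0,"wz":0,"hand":1},
    {"tx":-0.01,"ty":0.029,"tz":0.025,"wx":0,"wy":0,"wz":0,"hand":1},
    {"tx":-0.01,"ty":0.029,"tz":0.025,"wx":0,"wy":0,"wz":0,"hand":1},
    {"tx":-0.01,"ty":0.029,"tz":0.025,"wx":0,"wy":0,"wz":0,"hand":1}
  ],
  "grip_force": 60
}}

```text
clock: 1.85
position: [328.9, -319.1, 332.0]
tool_rot: [-0.078, 0.702, 0.078, 0.703]
contact_force: [1.1, 0.2, -0.2]
gripper_width: 1.003
```

{"method": "apply_moves", "body": {
  "motion": [
    {"tx":0,"ty":0.029,"tz":0.025,"wx":0,"wy":0,"wz":0,"hand":1},
    {"tx":0,"ty":0.029,"tz":0.025,"wx":0,"wy":0,"wz":0,"hand":1},
    {"tx":0,"ty":0.029,"tz":0.025,"wx":0,"wy":0,"wz":0,"hand":1},
    {"tx":0,"ty":0.029,"tz":0.025,"wx":0,"wy":0,"wz":0,"hand":1},
    {"tx":0,"ty":0.029,"tz":0.025,"wx":0,"wy":0,"wz":0,"hand":1},
    {"tx":0,"ty":0.029,"tz":0.025,"wx":0,"wy":0,"wz":0,"hand":1},
    {"tx":0,"ty":0.029,"tz":0.025,"wx":0,"wy":0,"wz":0,"hand":1},
    {"tx":0,"ty":0.029,"tz":0.025,"wx":0,"wy":0,"wz":0,"hand":1},
    {"tx":0,"ty":0.029,"tz":0.025,"wx":0,"wy":0,"wz":0,"hand":1},
    {"tx":0,"ty":0.03,"tz":0.022,"wx":0.0172,"wy":0,"wz":0,"hand":1}
  ]
}}

```text
clock: 2.85
position: [506.1, 19.3, 331.5]
tool_rot: [-0.04, 0.706, 0.04, 0.706]
contact_force: [0.7, 0.7, 0.3]
gripper_width: 1.002
```

Run:
```python
from h import *
import pickle
plan([505,20,198],96.5)
f=eyes.grab_frame("wrist");pickle.dump(f,open("w1.pkl","wb"));save(f,"w1")
print(f["position"])
cv2.imwrite("pics/w1b.png",cv2.resize(f["color"][:,:,::-1],(768,576),interpolation=cv2.INTER_CUBIC))
```

```text
t 2.85 pos [506.1  19.3 331.5] ydir 96.49 tilt x [ 5.e-04  2.e-04 -1.e+00] F [0.7 0.7 0.3] w 1.002
shift tool mm [133.5   0.8  -1. ]
dyaw 0.01 wx -2e-05 alt 0.49998
[439.19374289  11.95711963 474.00645638]
```

View pics/w1b.png

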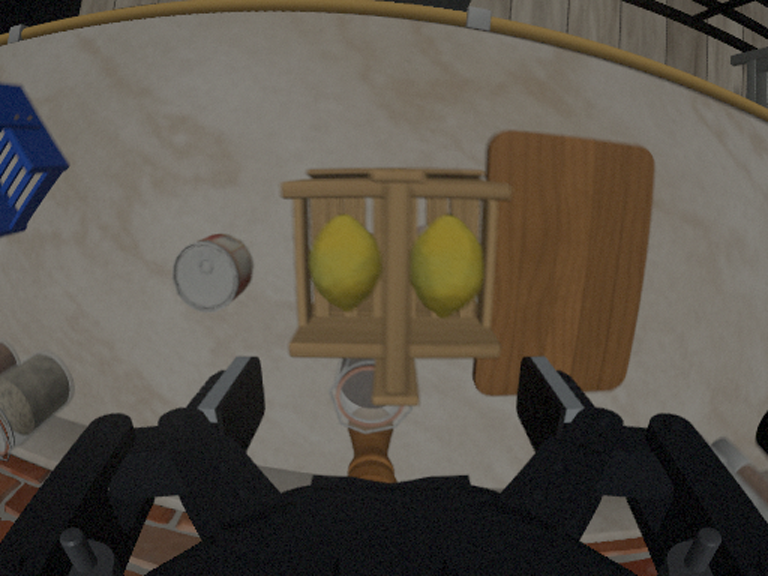

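Wrist view: the bar runs (397,178)–(397,402) with the lemons either side. The board is to the right (480–655) and the tin at (212,272). This is the wooden lemon tray, and the blue one lies well off at the left edge.

Run:
```python
from h import *
import pickle
f=pickle.load(open("w1.pkl","rb"))
w=lambda u,v,z:ray(f,u/1.5,v/1.5,z,True)
a=w(397,176,227);b=w(397,402,227);print("bar",a.round(1),b.round(1),"mid",((a+b)/2).round(1),"yaw",np.degrees(np.arctan2((b-a)[1],(b-a)[0])),np.linalg.norm(b-a))
for c in [(283,183),(508,185),(290,355),(498,355)]:print("side top",w(*c,172).round(1))
for v in (225,300):print([w(u,v,227).round(1)[1] for u in (384,411)])
print("tin",w(207,275,58).round(0),"board",w(490,135,21).round(0),w(474,392,21).round(0),w(652,155,21).round(0),w(626,388,21).round(0))
```

```text
bar [442.1  16.3 227. ] [579.3  32.5 227. ] mid [510.7  24.4 227. ] yaw 6.754766748214922 138.19583665288616
side top [454.9 -59.7 172. ]
side top [438.4  93.6 172. ]
side top [580.7 -47.3 172. ]
side top [563.2 108.1 172. ]
[np.float64(12.2), np.float64(27.2)]
[np.float64(17.0), np.float64(32.6)]
tin [ 559. -161.   58.] board [390. 109.  21.] [674. 137.  21.] [373. 302.  21.] [658. 340.  21.]
```

{"method": "apply_moves", "body": {
  "motion": [
    {"tx":0.02,"ty":0.0045,"tz":0.0045,"wx":0,"wy":0,"wz":0,"hand":1},
    {"tx":0.03,"ty":0,"tz":0,"wx":0,"wy":0,"wz":0,"hand":1},
    {"tx":0.03,"ty":0,"tz":0,"wx":0,"wy":0,"wz":0,"hand":1},
    {"tx":0.03,"ty":0,"tz":0,"wx":0,"wy":0,"wz":0,"hand":1},
    {"tx":0.023,"ty":0,"tz":0,"wx":0,"wy":0,"wz":0,"hand":1},
    {"tx":0,"ty":0,"tz":0,"wx":0,"wy":0,"wz":0,"hand":0},
    {"tx":0,"ty":0,"tz":0,"wx":0,"wy":0,"wz":0,"hand":-1},
    {"tx":0,"ty":0,"tz":0,"wx":0,"wy":0,"wz":0,"hand":-1},
    {"tx":0,"ty":0,"tz":0,"wx":0,"wy":0,"wz":0,"hand":-1},
    {"tx":0,"ty":0,"tz":0,"wx":0,"wy":0,"wz":0,"hand":-1}
  ],
  "grip_force": 70
}}

```text
clock: 3.9
position: [510.1, 22.5, 199.6]
tool_rot: [-0.04, 0.705, 0.04, 0.707]
contact_force: [0.8, -2.0, -1.4]
gripper_width: 0.175
```

{"method": "apply_moves", "body": {
  "motion": [
    {"tx":0,"ty":0,"tz":0,"wx":0,"wy":0,"wz":0,"hand":-1},
    {"tx":0,"ty":0,"tz":0,"wx":0,"wy":0,"wz":0,"hand":-1},
    {"tx":0,"ty":0,"tz":0,"wx":0,"wy":0,"wz":0,"hand":-1}
  ]
}}

```text
clock: 4.2
position: [510.1, 22.3, 199.4]
tool_rot: [-0.04, 0.705, 0.04, 0.707]
contact_force: [0.6, -3.7, 6.0]
gripper_width: 0.174
```

```bash
python3 -c "
from h import *
o,m=plan([410,-195,262]);print(o['wrist_torque'])"
```

```text
t 4.2 pos [510.1  22.3 199.4] ydir 96.53 tilt x [ 1.8e-03 -3.0e-04 -1.0e+00] F [ 0.6 -3.7  6. ] w 0.174
shift tool mm [ -62.7 -204.6 -124. ]
[-0.97056278  0.12484164  0.06132859]
```

{"method": "apply_moves", "body": {
  "motion": [
    {"tx":-0.005,"ty":0,"tz":0,"wx":0,"wy":0,"wz":0,"hand":-1},
    {"tx":-0.012,"ty":0,"tz":0,"wx":0,"wy":0,"wz":0,"hand":-1},
    {"tx":-0.02,"ty":0,"tz":0,"wx":0,"wy":0,"wz":0,"hand":-1},
    {"tx":-0.015,"ty":0,"tz":0,"wx":0,"wy":0,"wz":0,"hand":-1},
    {"tx":-0.008,"ty":-0.005,"tz":-0.003,"wx":0,"wy":0,"wz":0,"hand":-1},
    {"tx":0,"ty":-0.012,"tz":-0.007,"wx":0,"wy":0,"wz":0,"hand":-1},
    {"tx":0,"ty":-0.019,"tz":-0.012,"wx":0,"wy":0,"wz":0,"hand":-1},
    {"tx":0,"ty":-0.022,"tz":-0.014,"wx":0,"wy":0,"wz":0,"hand":-1},
    {"tx":0,"ty":-0.024,"tz":-0.014,"wx":0,"wy":0,"wz":0,"hand":-1},
    {"tx":0,"ty":-0.024,"tz":-0.014,"wx":0,"wy":0,"wz":0,"hand":-1}
  ]
}}

```text
clock: 5.2
position: [455.8, -91.4, 257.2]
tool_rot: [-0.04, 0.707, 0.04, 0.705]
contact_force: [0.7, -0.1, -6.6]
gripper_width: 0.171
```

{"method": "apply_moves", "body": {
  "motion": [
    {"tx":0,"ty":-0.024,"tz":-0.014,"wx":0,"wy":0,"wz":0,"hand":-1},
    {"tx":0,"ty":-0.024,"tz":-0.014,"wx":0,"wy":0,"wz":0,"hand":-1},
    {"tx":0,"ty":-0.022,"tz":-0.014,"wx":0,"wy":0,"wz":0,"hand":-1},
    {"tx":0,"ty":-0.016,"tz":-0.01,"wx":0,"wy":0,"wz":0,"hand":-1},
    {"tx":0,"ty":-0.009,"tz":-0.006,"wx":0,"wy":0,"wz":0,"hand":-1},
    {"tx":0,"ty":-0.004,"tz":-0.002,"wx":0,"wy":0,"wz":0,"hand":-1},
    {"tx":0,"ty":0,"tz":0,"wx":0,"wy":0,"wz":0,"hand":-1}
  ]
}}

```text
clock: 5.9
position: [409.1, -195.4, 257.9]
tool_rot: [-0.04, 0.706, 0.04, 0.706]
contact_force: [-0.8, 0.3, -6.6]
gripper_width: 0.172
```

Run:
```python
from h import *
import pickle
plan([410,-195,103])
for c in("wrist","scene"):
    f=eyes.grab_frame(c);pickle.dump(f,open(c+"2.pkl","wb"));save(f,c+"2")
a=cv2.imread("pics/wrist2.png");b=cv2.imread("pics/scene2.png")[140:290,150:350]
cv2.imwrite("pics/c2.png",np.vstack([a,cv2.resize(b,(512,384))])[:,:,:] if 0 else np.hstack([cv2.resize(a,(400,300)),cv2.resize(b,(400,300),interpolation=cv2.INTER_CUBIC)]))
```

```text
t 5.9 pos [ 409.1 -195.4  257.9] ydir 96.46 tilt x [-5.e-04  3.e-04 -1.e+00] F [-0.8  0.3 -6.6] w 0.172
shift tool mm [154.9   0.2   1. ]
```

View pics/c2.png

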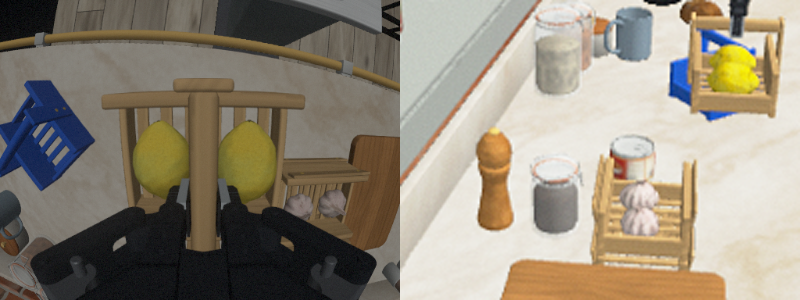

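Left: the tray is held with both lemons in and clear counter under it. Right: the garlic tray is still seated on the foot, with both bulbs in it. Lowering.

{"method": "apply_moves", "body": {
  "motion": [
    {"tx":0.015,"ty":0,"tz":0,"wx":0,"wy":0,"wz":0,"hand":-1},
    {"tx":0.03,"ty":0,"tz":0,"wx":0,"wy":0,"wz":0,"hand":-1},
    {"tx":0.035,"ty":0,"tz":0,"wx":0,"wy":0,"wz":0,"hand":-1},
    {"tx":0.03,"ty":0,"tz":0,"wx":0,"wy":0,"wz":0,"hand":-1},
    {"tx":0.02,"ty":0,"tz":0,"wx":0,"wy":0,"wz":0,"hand":-1},
    {"tx":0.012,"ty":0,"tz":0,"wx":0,"wy":0,"wz":0,"hand":-1},
    {"tx":0.006,"ty":0,"tz":0,"wx":0,"wy":0,"wz":0,"hand":-1},
    {"tx":0.004,"ty":0,"tz":0,"wx":0,"wy":0,"wz":0,"hand":-1},
    {"tx":0.003,"ty":0,"tz":0,"wx":0,"wy":0,"wz":0,"hand":-1},
    {"tx":0,"ty":0,"tz":0,"wx":0,"wy":0,"wz":0,"hand":-1}
  ]
}}

```text
clock: 7.0
position: [409.8, -195.0, 103.5]
tool_rot: [-0.04, 0.706, 0.04, 0.706]
contact_force: [0.1, -0.5, -6.4]
gripper_width: 0.177
```

{"method": "apply_moves", "body": {
  "motion": [
    {"tx":0.002,"ty":0,"tz":0,"wx":0,"wy":0,"wz":0,"hand":-1},
    {"tx":0.002,"ty":0,"tz":0,"wx":0,"wy":0,"wz":0,"hand":-1},
    {"tx":0,"ty":0,"tz":0,"wx":0,"wy":0,"wz":0,"hand":-1}
  ]
}}

```text
clock: 7.3
position: [410.2, -195.5, 102.4]
tool_rot: [-0.041, 0.705, 0.04, 0.707]
contact_force: [-10.8, 6.4, 26.3]
gripper_width: 0.179
```

{"method": "apply_moves", "body": {
  "motion": [
    {"tx":-0.0025,"ty":0,"tz":0,"wx":0,"wy":0,"wz":0,"hand":-1},
    {"tx":0,"ty":0,"tz":0,"wx":0,"wy":0,"wz":0,"hand":0},
    {"tx":0,"ty":0,"tz":0,"wx":0,"wy":0,"wz":0,"hand":0},
    {"tx":0,"ty":0,"tz":0,"wx":0,"wy":0,"wz":0,"hand":0.3},
    {"tx":0,"ty":0,"tz":0,"wx":0,"wy":0,"wz":0,"hand":0.3},
    {"tx":0,"ty":0,"tz":0,"wx":0,"wy":0,"wz":0,"hand":0.3}
  ]
}}

```text
clock: 7.9
position: [409.6, -195.1, 101.7]
tool_rot: [-0.04, 0.706, 0.04, 0.706]
contact_force: [-0.0, -0.2, -0.2]
gripper_width: 0.647
```

Run:
```python
from h import *
o,m=plan()
# foot centre est, push axis
c=np.array([510.1,22.3]);a=np.radians(96.5);Y=np.array([np.cos(a),np.sin(a)]);
S=pickle=None
p=c-Y*(80+11+30); print("pre-push xy",p, "shift", (m.T@np.r_[p-o["position"][:2],0]).round(1))
b=np.array([518.5,220.]);print("board in foot axis",(b-c)@Y,(b-c)@np.array([Y[1],-Y[0]]))
print("tin in foot axis",(np.array([559,-163])-c)@Y,(np.array([559,-163])-c)@np.array([Y[1],-Y[0]]))
```

```text
t 7.9 pos [ 409.6 -195.1  101.7] ydir 96.52 tilt x [-1.e-04 -1.e-04 -1.e+00] F [-0.  -0.2 -0.2] w 0.647
pre-push xy [523.79758887 -97.92219454] shift [ -0.   83.6 124.5]
board in foot axis 195.4782488716109 30.726278949598466
tin in foot axis -189.6445020101223 27.60910823139199
```

{"method": "apply_moves", "body": {
  "motion": [
    {"tx":-0.025,"ty":0,"tz":0,"wx":0,"wy":0,"wz":0,"hand":0.3},
    {"tx":-0.04,"ty":0,"tz":0,"wx":0,"wy":0,"wz":0,"hand":0.3},
    {"tx":-0.045,"ty":0,"tz":0,"wx":0,"wy":0,"wz":0,"hand":1},
    {"tx":-0.04,"ty":0.01,"tz":0.015,"wx":0,"wy":0,"wz":0,"hand":1},
    {"tx":0,"ty":0.02,"tz":0.03,"wx":0,"wy":0,"wz":0,"hand":1},
    {"tx":0,"ty":0.025,"tz":0.037,"wx":0,"wy":0,"wz":0,"hand":1},
    {"tx":0,"ty":0.0186,"tz":0.03,"wx":0,"wy":0,"wz":0,"hand":1},
    {"tx":0,"ty":0.01,"tz":0.0125,"wx":0,"wy":0,"wz":0,"hand":1},
    {"tx":0,"ty":0,"tz":0,"wx":-0.015,"wy":0,"wz":0,"hand":1},
    {"tx":0,"ty":0,"tz":0,"wx":-0.023,"wy":0,"wz":0,"hand":1}
  ]
}}

```text
clock: 8.9
position: [523.7, -97.5, 251.2]
tool_rot: [-0.126, 0.696, 0.126, 0.695]
contact_force: [-0.3, 0.7, -0.0]
gripper_width: 1.002
```

{"method": "apply_moves", "body": {
  "motion": [
    {"tx":0,"ty":0,"tz":0,"wx":-0.023,"wy":0,"wz":0,"hand":1},
    {"tx":0,"ty":0,"tz":0,"wx":-0.023,"wy":0,"wz":0,"hand":1},
    {"tx":0,"ty":0,"tz":0,"wx":-0.023,"wy":0,"wz":0,"hand":1},
    {"tx":0,"ty":0,"tz":0,"wx":-0.023,"wy":0,"wz":0,"hand":1},
    {"tx":0,"ty":0,"tz":0,"wx":-0.023,"wy":0,"wz":0,"hand":1},
    {"tx":0,"ty":0,"tz":0,"wx":-0.023,"wy":0,"wz":0,"hand":1},
    {"tx":0,"ty":0,"tz":0,"wx":-0.023,"wy":0,"wz":0,"hand":1},
    {"tx":0,"ty":0,"tz":0,"wx":-0.023,"wy":0,"wz":0,"hand":1},
    {"tx":0,"ty":0,"tz":0,"wx":-0.023,"wy":0,"wz":0,"hand":1},
    {"tx":0,"ty":0,"tz":0,"wx":-0.005,"wy":0,"wz":0,"hand":1}
  ]
}}

```text
clock: 9.9
position: [523.3, -98.1, 251.6]
tool_rot: [-0.529, 0.47, 0.529, 0.469]
contact_force: [1.1, 0.1, -0.2]
gripper_width: 1.001
```

Run:
```python
from h import *
import pickle
plan([524,-98,100],186.5)
f=eyes.grab_frame("wrist");pickle.dump(f,open("w3.pkl","wb"))
t=eyes.grab_frame("top");save(t,"top3")
a=f["color"][:,:,::-1].copy()
c=np.array([510.1,22.3]);q=np.radians(6.5);M=np.array([[np.cos(q),-np.sin(q)],[np.sin(q),np.cos(q)]])
for (x,y) in [(-65,-80),(65,-80),(65,80),(-65,80)]:
    P=np.r_[c+M@[x,y],97]; u=proj(f,P,True)[0]; cv2.circle(a,tuple(int(v) for v in u),2,(0,0,255),-1)
b=cv2.imread("pics/top3.png")[160:300,100:330]
cv2.imwrite("pics/c3.png",np.vstack([cv2.resize(a,(440,330)),cv2.resize(b,(440,268),interpolation=cv2.INTER_CUBIC)]))
```

```text
t 9.9 pos [523.3 -98.1 251.6] ydir -173.19 tilt x [-6.e-04 -1.e-04 -1.e+00] F [ 1.1  0.1 -0.2] w 1.001
shift tool mm [ 1.516e+02 -8.000e-01  1.000e-01]
dyaw -0.31 wx 0.00085 alt -0.49915
```

View pics/c3.png

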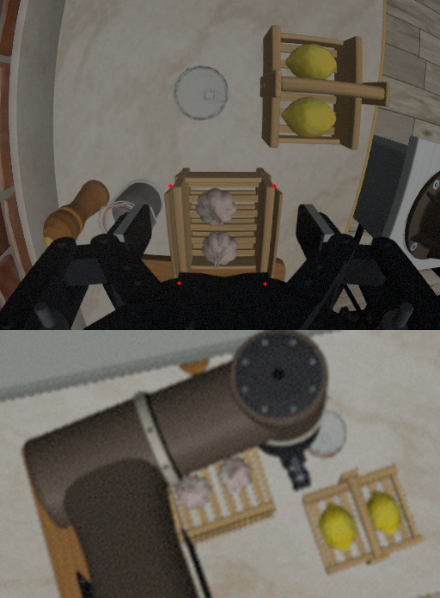

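Wrist view: both garlic bulbs are in the tray, whose near end is at about row 170–186, matching the estimate. Below, the lemon tray stands on clear counter with its lemons in. Next I descend behind the tray end and push with the open fingers.

{"method": "apply_moves", "body": {
  "motion": [
    {"tx":0.02,"ty":-0.001,"tz":0.01,"wx":0.0008,"wy":0,"wz":0,"hand":1},
    {"tx":0.04,"ty":0,"tz":0,"wx":0,"wy":0,"wz":0,"hand":1},
    {"tx":0.045,"ty":0,"tz":0,"wx":0,"wy":0,"wz":0,"hand":1},
    {"tx":0.045,"ty":0,"tz":0,"wx":0,"wy":0,"wz":0,"hand":1},
    {"tx":0.035,"ty":0,"tz":0,"wx":0,"wy":0,"wz":0,"hand":1},
    {"tx":0.022,"ty":0,"tz":0,"wx":0,"wy":0,"wz":0,"hand":1},
    {"tx":0.014,"ty":0,"tz":0,"wx":0,"wy":0,"wz":0,"hand":1},
    {"tx":0,"ty":0,"tz":0,"wx":0,"wy":0,"wz":0,"hand":1}
  ]
}}

```text
clock: 10.8
position: [521.9, -88.2, 28.7]
tool_rot: [-0.525, 0.474, 0.527, 0.471]
contact_force: [-0.2, 0.8, 0.1]
gripper_width: 1.001
```

Run:
```python
from h import *
import pickle
o,m=plan([510.1,22.3,30],186.5)
f=eyes.grab_frame("wrist");g=eyes.grab_frame("scene");save(g,"scene4");pickle.dump(f,open("w4.pkl","wb"))
a=f["color"][:,:,::-1]; b=cv2.imread("pics/scene4.png")[160:300,180:380]
cv2.imwrite("pics/c4.png",np.vstack([cv2.resize(a,(440,330)),cv2.resize(b,(377,264),interpolation=cv2.INTER_CUBIC).repeat(1,0) if 0 else cv2.resize(b,(440,264),interpolation=cv2.INTER_CUBIC)]))
```

```text
t 10.8 pos [521.9 -88.2  28.7] ydir -173.86 tilt x [-4.4e-03 -7.0e-04 -1.0e+00] F [-0.2  0.8  0.1] w 1.001
shift tool mm [-1.300e+00 -1.000e-01  1.112e+02]
dyaw 0.36 wx -0.00101 alt 0.49899
```

View pics/c4.png

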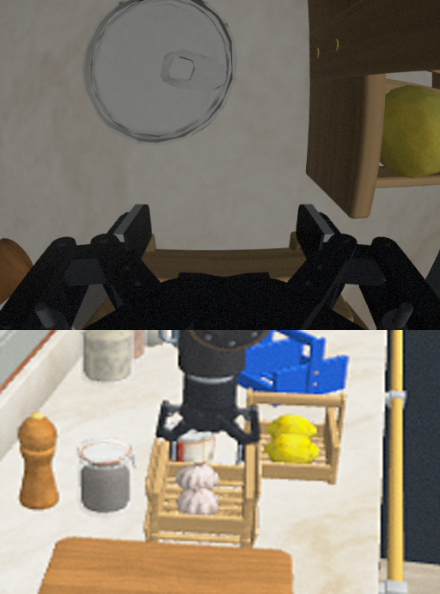

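{"method": "apply_moves", "body": {
  "motion": [
    {"tx":0,"ty":0,"tz":0.006,"wx":0,"wy":0,"wz":0,"hand":1},
    {"tx":0,"ty":0,"tz":0.006,"wx":0,"wy":0,"wz":0,"hand":1},
    {"tx":0,"ty":0,"tz":0.004,"wx":0,"wy":0,"wz":0,"hand":1},
    {"tx":0,"ty":0,"tz":0.004,"wx":0,"wy":0,"wz":0,"hand":1},
    {"tx":0,"ty":0,"tz":0.004,"wx":0,"wy":0,"wz":0,"hand":1},
    {"tx":0,"ty":0,"tz":0.004,"wx":0,"wy":0,"wz":0,"hand":1},
    {"tx":0,"ty":0,"tz":0.004,"wx":0,"wy":0,"wz":0,"hand":1}
  ]
}}

```text
clock: 11.6
position: [520.1, -55.8, 30.9]
tool_rot: [0.526, -0.472, -0.526, -0.472]
contact_force: [-0.3, -2.4, 1.0]
gripper_width: 0.999
```

```bash
python3 -c "
from h import *
o,m=plan([510.1,22.3,30],186.5);print(o['wrist_torque'])"
```

```text
t 11.6 pos [520.1 -55.8  30.9] ydir -173.77 tilt x [ 1.e-04 -1.e-04 -1.e+00] F [-0.3 -2.4  1. ] w 0.999
shift tool mm [ 0.9  1.5 78.7]
dyaw 0.27 wx -0.00076 alt 0.49924
[-0.79320797 -0.07742781  0.00465952]
```

{"method": "apply_moves", "body": {
  "motion": [
    {"tx":0,"ty":0,"tz":0.008,"wx":0,"wy":0,"wz":0,"hand":1},
    {"tx":0,"ty":0,"tz":0.01,"wx":0,"wy":0,"wz":0,"hand":1},
    {"tx":0,"ty":0,"tz":0.01,"wx":0,"wy":0,"wz":0,"hand":1},
    {"tx":0,"ty":0,"tz":0.01,"wx":0,"wy":0,"wz":0,"hand":1},
    {"tx":0,"ty":0,"tz":0.01,"wx":0,"wy":0,"wz":0,"hand":1},
    {"tx":0,"ty":0,"tz":0.01,"wx":0,"wy":0,"wz":0,"hand":1},
    {"tx":0,"ty":0,"tz":0.01,"wx":0,"wy":0,"wz":0,"hand":1},
    {"tx":0,"ty":0,"tz":0.01,"wx":0,"wy":0,"wz":0,"hand":1},
    {"tx":0,"ty":0,"tz":0.007,"wx":0,"wy":0,"wz":0,"hand":1},
    {"tx":0,"ty":0,"tz":0,"wx":0,"wy":0,"wz":0,"hand":1}
  ]
}}

```text
clock: 12.6
position: [511.0, 29.5, 30.9]
tool_rot: [0.527, -0.472, -0.527, -0.472]
contact_force: [-0.7, 0.0, 0.4]
gripper_width: 1.0
```

Run:
```python
from h import *
o,m=plan([510.1,22.3,30],186.5)
g=eyes.grab_frame("scene");save(g,"scene5")
b=cv2.imread("pics/scene5.png")[180:345,170:330]
cv2.imwrite("pics/c5.png",cv2.resize(b,(576,594),interpolation=cv2.INTER_CUBIC))
```

```text
t 12.6 pos [511.   29.5  30.9] ydir -173.71 tilt x [ 4.e-04  3.e-04 -1.e+00] F [-0.7  0.   0.4] w 1.0
shift tool mm [ 0.9  1.7 -7.1]
dyaw 0.21 wx -0.00058 alt 0.49942
```

View pics/c5.png

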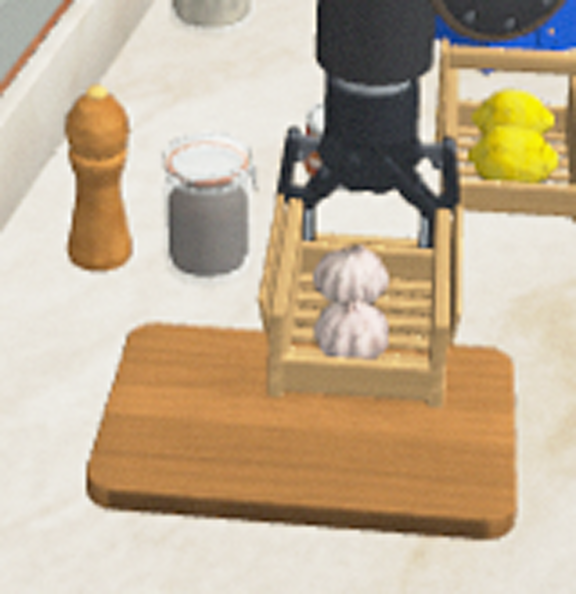

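The tray is about half onto the board at (360,375), straight and with the bulbs in. Pushing the remaining ~97 mm.

{"method": "apply_moves", "body": {
  "motion": [
    {"tx":0,"ty":0,"tz":0.007,"wx":0,"wy":0,"wz":0,"hand":1},
    {"tx":0,"ty":0,"tz":0.011,"wx":0,"wy":0,"wz":0,"hand":1},
    {"tx":0,"ty":0,"tz":0.012,"wx":0,"wy":0,"wz":0,"hand":1},
    {"tx":0,"ty":0,"tz":0.012,"wx":0,"wy":0,"wz":0,"hand":1},
    {"tx":0,"ty":0,"tz":0.012,"wx":0,"wy":0,"wz":0,"hand":1},
    {"tx":0,"ty":0,"tz":0.012,"wx":0,"wy":0,"wz":0,"hand":1},
    {"tx":0,"ty":0,"tz":0.011,"wx":0,"wy":0,"wz":0,"hand":1},
    {"tx":0,"ty":0,"tz":0.01,"wx":0,"wy":0,"wz":0,"hand":1},
    {"tx":0,"ty":0,"tz":0.007,"wx":0,"wy":0,"wz":0,"hand":1},
    {"tx":0,"ty":0,"tz":0.003,"wx":0,"wy":0,"wz":0,"hand":1}
  ]
}}

```text
clock: 13.65
position: [500.3, 125.6, 30.8]
tool_rot: [0.527, -0.472, -0.527, -0.472]
contact_force: [-0.0, -2.4, 0.7]
gripper_width: 1.0
```

{"method": "apply_moves", "body": {
  "motion": [
    {"tx":0,"ty":0,"tz":-0.01,"wx":0,"wy":0,"wz":0,"hand":1},
    {"tx":-0.02,"ty":0,"tz":-0.02,"wx":0,"wy":0,"wz":0,"hand":1},
    {"tx":-0.045,"ty":0,"tz":-0.03,"wx":0,"wy":0,"wz":0,"hand":1},
    {"tx":-0.045,"ty":0,"tz":-0.03,"wx":0,"wy":0,"wz":0,"hand":1},
    {"tx":-0.045,"ty":0,"tz":-0.03,"wx":0,"wy":0,"wz":0,"hand":1},
    {"tx":-0.045,"ty":0,"tz":-0.03,"wx":0,"wy":0,"wz":0,"hand":1},
    {"tx":-0.03,"ty":0,"tz":-0.03,"wx":0,"wy":0,"wz":0,"hand":1},
    {"tx":0,"ty":0,"tz":-0.02,"wx":0,"wy":0,"wz":0,"hand":1},
    {"tx":0,"ty":0,"tz":0,"wx":0,"wy":0,"wz":0,"hand":1}
  ]
}}

```text
clock: 14.55
position: [521.2, -67.4, 248.3]
tool_rot: [0.526, -0.472, -0.525, -0.474]
contact_force: [-0.2, -0.1, -1.1]
gripper_width: 0.999
```

Run:
```python
from h import *
import pickle
o,m=plan([409.6,-195.1,250],96.5)
f=eyes.grab_frame("wrist");g=eyes.grab_frame("scene");save(g,"scene6");save(f,"w6");pickle.dump(f,open("w6.pkl","wb"));pickle.dump(g,open("s6.pkl","wb"))
a=f["color"][:,:,::-1]; b=cv2.imread("pics/scene6.png")[180:345,170:330]
cv2.imwrite("pics/c6.png",np.hstack([cv2.resize(a,(480,360)),cv2.resize(b,(320,330),interpolation=cv2.INTER_CUBIC)[0:0] if 0 else cv2.resize(b,(320,360),interpolation=cv2.INTER_CUBIC)]))
```

```text
t 14.55 pos [521.2 -67.4 248.3] ydir -173.95 tilt x [ 2.4e-03  7.0e-04 -1.0e+00] F [-0.2 -0.1 -1.1] w 0.999
shift tool mm [  -2.   124.5 -115.2]
dyaw -89.55 wx 0.24876 alt -0.25124
```

View pics/c6.png

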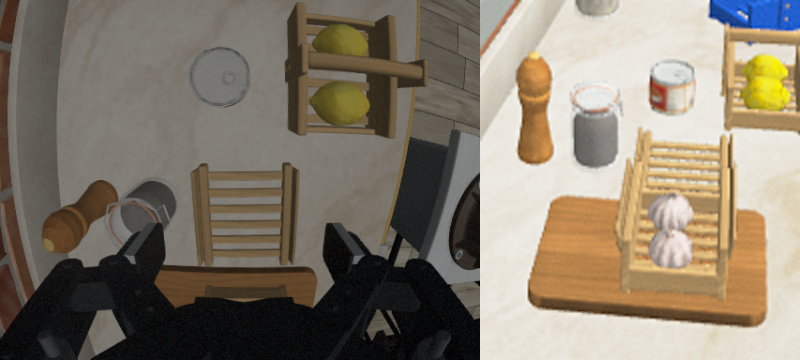

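The foot is now empty, at (245,213) in the wrist picture, and the garlic tray stands on the board with both bulbs. I'll check the foot's pose against my estimate with an overlay.

Run:
```python
from h import *
import pickle
f=pickle.load(open("w6.pkl","rb"))
x0,y0,s=190,160,5
b=cv2.resize(f["color"][y0:y0+120,x0:x0+140,::-1],None,fx=s,fy=s,interpolation=cv2.INTER_CUBIC)
q=np.radians(6.4);M=np.array([[np.cos(q),-np.sin(q)],[np.sin(q),np.cos(q)]]);c=np.array([510.1,22.3])
def L(p,col):
    P=np.array([np.r_[c+M@np.array([x,y]),z] for x,y,z in p]);u=((proj(f,P,True)+.5-[x0,y0])*s).astype(int)
    cv2.polylines(b,[u.reshape(-1,1,2)],False,col,1)
def seg(x,z):return [(x,y,z) for y in np.linspace(-80,80,15)]
for x in(-74,74):L(seg(x,30),(0,0,255))
for x in(-53,53):L(seg(x,22),(255,0,0))
for y in(-80,80):L([(x,y,22) for x in np.linspace(-65,65,9)],(0,255,0))
cv2.imwrite("pics/c7.png",b)
```

```text
(no output)
```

View pics/c7.png

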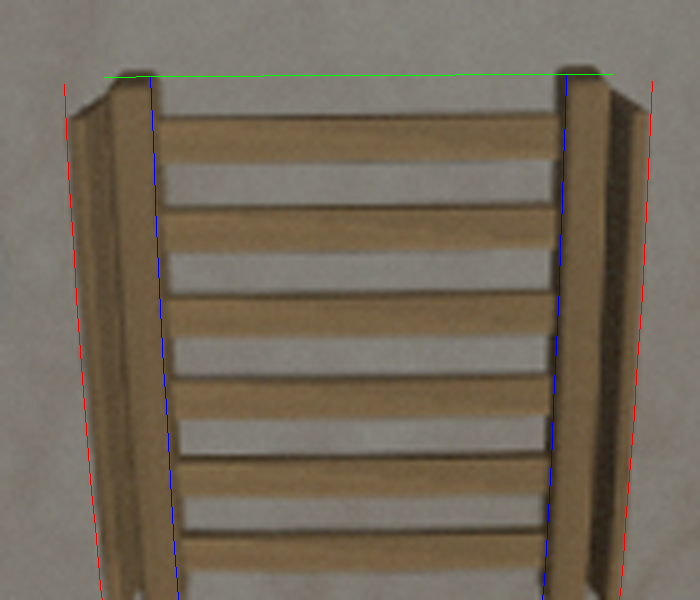

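The overlay matches the foot symmetrically to about 1 mm, so the foot did not move: (510,22), yaw 6.4°. Going back for the lemon tray.

{"method": "apply_moves", "body": {
  "motion": [
    {"tx":0,"ty":0.015,"tz":-0.014,"wx":0,"wy":0,"wz":0,"hand":1},
    {"tx":0,"ty":0.03,"tz":-0.028,"wx":0,"wy":0,"wz":0,"hand":1},
    {"tx":0,"ty":0.03,"tz":-0.028,"wx":0,"wy":0,"wz":0,"hand":1},
    {"tx":0,"ty":0.03,"tz":-0.028,"wx":0,"wy":0,"wz":0,"hand":1},
    {"tx":0,"ty":0.0195,"tz":-0.0172,"wx":0,"wy":0,"wz":0,"hand":1},
    {"tx":0,"ty":0,"tz":0,"wx":0.02,"wy":0,"wz":0,"hand":1},
    {"tx":0,"ty":0,"tz":0,"wx":0.023,"wy":0,"wz":0,"hand":1},
    {"tx":0,"ty":0,"tz":0,"wx":0.023,"wy":0,"wz":0,"hand":1},
    {"tx":0,"ty":0,"tz":0,"wx":0.023,"wy":0,"wz":0,"hand":1},
    {"tx":0,"ty":0,"tz":0,"wx":0.023,"wy":0,"wz":0,"hand":1}
  ]
}}

```text
clock: 15.65
position: [409.0, -192.7, 246.7]
tool_rot: [-0.33, 0.626, 0.33, 0.625]
contact_force: [-0.5, 0.0, -0.5]
gripper_width: 0.998
```

{"method": "apply_moves", "body": {
  "motion": [
    {"tx":0,"ty":0,"tz":0,"wx":0.023,"wy":0,"wz":0,"hand":1},
    {"tx":0,"ty":0,"tz":0,"wx":0.023,"wy":0,"wz":0,"hand":1},
    {"tx":0,"ty":0,"tz":0,"wx":0.023,"wy":0,"wz":0,"hand":1},
    {"tx":0,"ty":0,"tz":0,"wx":0.023,"wy":0,"wz":0,"hand":1},
    {"tx":0,"ty":0,"tz":0,"wx":0.023,"wy":0,"wz":0,"hand":1},
    {"tx":0,"ty":0,"tz":0,"wx":0.022,"wy":0,"wz":0,"hand":1},
    {"tx":0,"ty":0,"tz":0,"wx":0,"wy":0,"wz":0,"hand":1}
  ]
}}

```text
clock: 16.35
position: [409.2, -192.7, 246.7]
tool_rot: [-0.04, 0.706, 0.04, 0.706]
contact_force: [0.5, -0.2, 0.5]
gripper_width: 0.998
```

Run:
```python
from h import *
import pickle
for i in range(3):
    o,m=plan([409.8,-195.2,102],96.5); f=eyes.grab_frame("wrist") if i<2 else 0
    if i==0: save(f,"w8");pickle.dump(f,open("w8.pkl","wb"))
t=eyes.grab_frame("top");save(t,"top8");pickle.dump(t,open("t8.pkl","wb"))
for n in("garlic_tray","chopping_board","foot"):print(n,[(np.round(d["box"],1).tolist(),round(d["p"],2)) for d in spot_in(n,"top")][:2])
```

```text
t 16.35 pos [ 409.2 -192.7  246.7] ydir 96.52 tilt x [-9.e-04  2.e-04 -1.e+00] F [ 0.5 -0.2  0.5] w 0.998
shift tool mm [144.7  -2.6   0.4]
dyaw -0.02 wx 5e-05 alt -0.49995
t 16.4 pos [ 409.2 -192.7  246.8] ydir 96.8 tilt x [-8.e-04  1.e-04 -1.e+00] F [-0.6 -0.3  0.1] w 0.997
shift tool mm [144.8  -2.6   0.4]
dyaw -0.3 wx 0.00083 alt -0.49917
t 16.45 pos [ 409.4 -192.7  246.9] ydir 96.86 tilt x [-6.e-04  1.e-04 -1.e+00] F [-1.   0.4 -0.4] w 1.0
shift tool mm [144.9  -2.5   0.2]
dyaw -0.36 wx 0.00099 alt -0.49901
garlic_tray [([118.8, 231.6, 56.7, 60.0], 0.8), ([257.0, 202.1, 24.7, 18.0], 0.7)]
chopping_board [([112.8, 200.1, 73.4, 108.9], 0.88)]
foot [([182.9, 214.7, 49.0, 22.2], 0.81)]
```

Descend 145 mm (with 2.5 mm lateral correction) and grip.

{"method": "apply_moves", "body": {
  "motion": [
    {"tx":0.02,"ty":-0.0025,"tz":0,"wx":0,"wy":0,"wz":0,"hand":1},
    {"tx":0.035,"ty":0,"tz":0,"wx":0,"wy":0,"wz":0,"hand":1},
    {"tx":0.04,"ty":0,"tz":0,"wx":0,"wy":0,"wz":0,"hand":1},
    {"tx":0.03,"ty":0,"tz":0,"wx":0,"wy":0,"wz":0,"hand":1},
    {"tx":0.02,"ty":0,"tz":0,"wx":0,"wy":0,"wz":0,"hand":1},
    {"tx":0,"ty":0,"tz":0,"wx":0,"wy":0,"wz":0,"hand":0},
    {"tx":0,"ty":0,"tz":0,"wx":0,"wy":0,"wz":0,"hand":-1},
    {"tx":0,"ty":0,"tz":0,"wx":0,"wy":0,"wz":0,"hand":-1},
    {"tx":0,"ty":0,"tz":0,"wx":0,"wy":0,"wz":0,"hand":-1},
    {"tx":0,"ty":0,"tz":0,"wx":0,"wy":0,"wz":0,"hand":-1}
  ],
  "grip_force": 70
}}

```text
clock: 17.65
position: [410.8, -195.5, 103.4]
tool_rot: [-0.041, 0.705, 0.041, 0.707]
contact_force: [0.4, 0.6, 0.6]
gripper_width: 0.171
```

{"method": "apply_moves", "body": {
  "motion": [
    {"tx":0,"ty":0,"tz":0,"wx":0,"wy":0,"wz":0,"hand":-1},
    {"tx":-0.005,"ty":0,"tz":0,"wx":0,"wy":0,"wz":0,"hand":-1},
    {"tx":-0.012,"ty":0,"tz":0,"wx":0,"wy":0,"wz":0,"hand":-1},
    {"tx":-0.02,"ty":0,"tz":0,"wx":0,"wy":0,"wz":0,"hand":-1},
    {"tx":-0.025,"ty":0,"tz":0,"wx":0,"wy":0,"wz":0,"hand":-1},
    {"tx":-0.02,"ty":0,"tz":0,"wx":0,"wy":0,"wz":0,"hand":-1},
    {"tx":-0.012,"ty":0,"tz":0,"wx":0,"wy":0,"wz":0,"hand":-1},
    {"tx":-0.006,"ty":0,"tz":0,"wx":0,"wy":0,"wz":0,"hand":-1},
    {"tx":0,"ty":0,"tz":0,"wx":0,"wy":0,"wz":0,"hand":-1}
  ]
}}

```text
clock: 18.55
position: [410.0, -195.4, 202.3]
tool_rot: [-0.04, 0.706, 0.041, 0.706]
contact_force: [-0.6, -0.1, -6.1]
gripper_width: 0.173
```

Run:
```python
from h import *
o,m=plan([510.1,22.3,199.4],96.5)
eyes.grab_frame("wrist");plan([510.1,22.3,199.4],96.5)
```

```text
t 18.55 pos [ 410.  -195.4  202.3] ydir 96.58 tilt x [ 4.e-04  3.e-04 -1.e+00] F [-0.6 -0.1 -6.1] w 0.173
shift tool mm [  3.  204.7 124.4]
dyaw -0.08 wx 0.00021 alt -0.49979
t 18.6 pos [ 409.6 -195.3  201.5] ydir 96.57 tilt x [-9.e-04  5.e-04 -1.e+00] F [-0.3  0.1 -7.1] w 0.172
shift tool mm [  2.2 204.6 124.8]
dyaw -0.07 wx 0.00021 alt -0.49979
```

{"method": "apply_moves", "body": {
  "motion": [
    {"tx":0,"ty":0.008,"tz":0.005,"wx":0,"wy":0,"wz":0,"hand":-1},
    {"tx":0,"ty":0.016,"tz":0.01,"wx":0,"wy":0,"wz":0,"hand":-1},
    {"tx":0,"ty":0.024,"tz":0.015,"wx":0,"wy":0,"wz":0,"hand":-1},
    {"tx":0,"ty":0.028,"tz":0.017,"wx":0,"wy":0,"wz":0,"hand":-1},
    {"tx":0,"ty":0.03,"tz":0.018,"wx":0,"wy":0,"wz":0,"hand":-1},
    {"tx":0,"ty":0.03,"tz":0.018,"wx":0,"wy":0,"wz":0,"hand":-1},
    {"tx":0,"ty":0.028,"tz":0.017,"wx":0,"wy":0,"wz":0,"hand":-1},
    {"tx":0,"ty":0.022,"tz":0.013,"wx":0,"wy":0,"wz":0,"hand":-1},
    {"tx":0,"ty":0.0127,"tz":0.0086,"wx":0.0002,"wy":0,"wz":0,"hand":-1},
    {"tx":0,"ty":0.006,"tz":0.003,"wx":0,"wy":0,"wz":0,"hand":-1}
  ]
}}

```text
clock: 19.6
position: [510.6, 23.6, 201.1]
tool_rot: [-0.041, 0.707, 0.04, 0.705]
contact_force: [-0.9, -0.4, -6.2]
gripper_width: 0.175
```

{"method": "apply_moves", "body": {
  "motion": [
    {"tx":0.01,"ty":0,"tz":0,"wx":0,"wy":0,"wz":0,"hand":-1},
    {"tx":0.018,"ty":0,"tz":0,"wx":0,"wy":0,"wz":0,"hand":-1},
    {"tx":0.016,"ty":0,"tz":0,"wx":0,"wy":0,"wz":0,"hand":-1},
    {"tx":0.01,"ty":0,"tz":0,"wx":0,"wy":0,"wz":0,"hand":-1},
    {"tx":0.004,"ty":0,"tz":0,"wx":0,"wy":0,"wz":0,"hand":-1},
    {"tx":0,"ty":0,"tz":0,"wx":0,"wy":0,"wz":0,"hand":-1}
  ]
}}

```text
clock: 20.2
position: [510.1, 21.6, 143.8]
tool_rot: [-0.04, 0.706, 0.04, 0.706]
contact_force: [0.6, 0.0, -6.1]
gripper_width: 0.176
```

Run:
```python
from h import *
o,m=plan([510.1,22.3,125],96.45)
g=eyes.grab_frame("scene");save(g,"scene9");plan([510.1,22.3,125],96.45)
b=cv2.imread("pics/scene9.png")[180:300,210:330]
cv2.imwrite("pics/c9.png",cv2.resize(b,(600,600),interpolation=cv2.INTER_CUBIC))
```

```text
t 20.2 pos [510.1  21.6 143.8] ydir 96.48 tilt x [-9.e-04 -6.e-04 -1.e+00] F [ 0.6  0.  -6.1] w 0.176
shift tool mm [18.8  0.7  0.1]
dyaw -0.03 wx 0.0001 alt -0.4999
t 20.25 pos [510.5  21.8 144.4] ydir 96.5 tilt x [ 1.e-04 -2.e-04 -1.e+00] F [ 0.2 -0.8 -6.7] w 0.175
shift tool mm [19.4  0.5 -0.3]
dyaw -0.05 wx 0.00013 alt -0.49987
```

View pics/c9.png

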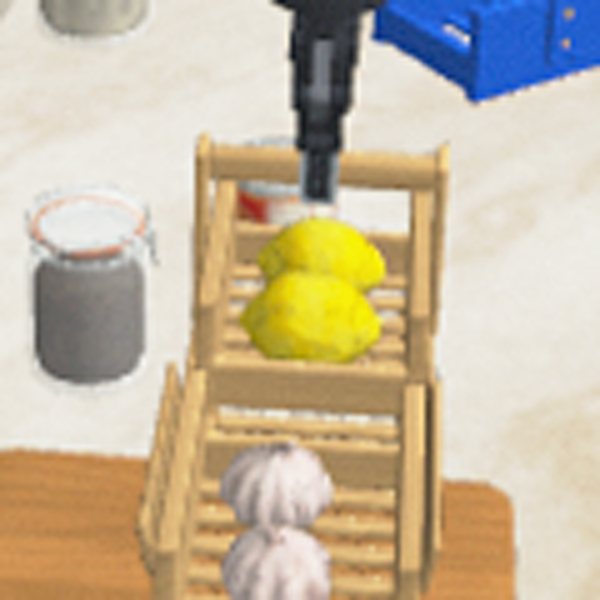

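The lemon tray hangs above the foot, aligned, with the lemons in. Lowering slowly.

{"method": "apply_moves", "body": {
  "motion": [
    {"tx":0.004,"ty":0.0005,"tz":0,"wx":0,"wy":0,"wz":0,"hand":-1},
    {"tx":0.003,"ty":0,"tz":0,"wx":0,"wy":0,"wz":0,"hand":-1},
    {"tx":0.002,"ty":0,"tz":0,"wx":0,"wy":0,"wz":0,"hand":-1},
    {"tx":0.002,"ty":0,"tz":0,"wx":0,"wy":0,"wz":0,"hand":-1},
    {"tx":0.002,"ty":0,"tz":0,"wx":0,"wy":0,"wz":0,"hand":-1},
    {"tx":0,"ty":0,"tz":0,"wx":0,"wy":0,"wz":0,"hand":-1}
  ]
}}

```text
clock: 20.85
position: [510.1, 22.7, 130.9]
tool_rot: [-0.04, 0.706, 0.04, 0.706]
contact_force: [-1.4, -0.6, -6.6]
gripper_width: 0.175
```

{"method": "apply_moves", "body": {
  "motion": [
    {"tx":0.002,"ty":0,"tz":0,"wx":0,"wy":0,"wz":0,"hand":-1},
    {"tx":0.0015,"ty":0,"tz":0,"wx":0,"wy":0,"wz":0,"hand":-1},
    {"tx":0.001,"ty":0,"tz":0,"wx":0,"wy":0,"wz":0,"hand":-1},
    {"tx":0,"ty":0,"tz":0,"wx":0,"wy":0,"wz":0,"hand":-1}
  ]
}}

```text
clock: 21.25
position: [510.2, 22.6, 126.5]
tool_rot: [-0.04, 0.706, 0.04, 0.706]
contact_force: [-0.2, -1.0, -5.0]
gripper_width: 0.174
```

Entered between the rails without force; now the last millimetres.

{"method": "apply_moves", "body": {
  "motion": [
    {"tx":0.001,"ty":0,"tz":0,"wx":0,"wy":0,"wz":0,"hand":-1},
    {"tx":0.001,"ty":0,"tz":0,"wx":0,"wy":0,"wz":0,"hand":-1},
    {"tx":0,"ty":0,"tz":0,"wx":0,"wy":0,"wz":0,"hand":-1}
  ]
}}

```text
clock: 21.55
position: [510.4, 22.7, 125.5]
tool_rot: [-0.04, 0.706, 0.04, 0.706]
contact_force: [-4.5, 0.1, 3.2]
gripper_width: 0.176
```

{"method": "apply_moves", "body": {
  "motion": [
    {"tx":0,"ty":0,"tz":0,"wx":0,"wy":0,"wz":0,"hand":-0.3},
    {"tx":0,"ty":0,"tz":0,"wx":0,"wy":0,"wz":0,"hand":0.2},
    {"tx":0,"ty":0,"tz":0,"wx":0,"wy":0,"wz":0,"hand":0.3},
    {"tx":0,"ty":0,"tz":0,"wx":0,"wy":0,"wz":0,"hand":0.3},
    {"tx":0,"ty":0,"tz":0,"wx":0,"wy":0,"wz":0,"hand":0.3},
    {"tx":-0.02,"ty":0,"tz":0,"wx":0,"wy":0,"wz":0,"hand":0.3},
    {"tx":-0.04,"ty":0,"tz":0,"wx":0,"wy":0,"wz":0,"hand":0.3},
    {"tx":-0.045,"ty":0,"tz":0,"wx":0,"wy":0,"wz":0,"hand":0.3},
    {"tx":-0.045,"ty":0,"tz":0,"wx":0,"wy":0,"wz":0,"hand":0.3},
    {"tx":-0.045,"ty":0,"tz":0,"wx":0,"wy":0,"wz":0,"hand":0.3}
  ]
}}

```text
clock: 22.55
position: [510.0, 22.5, 321.7]
tool_rot: [-0.04, 0.706, 0.04, 0.706]
contact_force: [1.1, 0.8, -0.2]
gripper_width: 0.651
```

{"method": "apply_moves", "body": {
  "motion": [
    {"tx":0,"ty":-0.02,"tz":0,"wx":0,"wy":0,"wz":0,"hand":0.3},
    {"tx":0,"ty":-0.04,"tz":0,"wx":0,"wy":0,"wz":0,"hand":0.3},
    {"tx":0,"ty":-0.04,"tz":0,"wx":0,"wy":0,"wz":0,"hand":0.3},
    {"tx":0,"ty":-0.04,"tz":0,"wx":0,"wy":0,"wz":0,"hand":0.3},
    {"tx":0,"ty":-0.04,"tz":0,"wx":0,"wy":0,"wz":0,"hand":0.3},
    {"tx":0,"ty":-0.04,"tz":0,"wx":0,"wy":0,"wz":0,"hand":0.3},
    {"tx":0,"ty":-0.03,"tz":0,"wx":0,"wy":0,"wz":0,"hand":0.3},
    {"tx":0,"ty":-0.01,"tz":0,"wx":0,"wy":0,"wz":0,"hand":0.3},
    {"tx":0,"ty":0,"tz":0,"wx":0,"wy":0,"wz":0,"hand":0.3}
  ]
}}

```text
clock: 23.45
position: [539.7, -236.9, 319.1]
tool_rot: [-0.039, 0.706, 0.039, 0.706]
contact_force: [-0.2, -0.2, -0.4]
gripper_width: 0.648
```

Run:
```python
from h import *
plan()
t=eyes.grab_frame("top");g=eyes.grab_frame("scene");save(t,"topA");save(g,"sceneA")
c=np.array([510.1,22.3]);q=np.radians(6.4);M=np.array([[np.cos(q),-np.sin(q)],[np.sin(q),np.cos(q)]])
# board rectangle from top view
h=cv2.cvtColor(t["color"],cv2.COLOR_RGB2HSV)
m=((h[...,0]<16)&(h[...,1]>110)&(h[...,2]>60)).astype(np.uint8);m[:195]=0;m[310:]=0;m[:,:105]=0;m[:,197:]=0
k=max(cv2.findContours(m,0,2)[0],key=cv2.contourArea)
print("board",cv2.minAreaRect(np.array([ray(t,*p[0],21)[:2] for p in k],np.float32)))
out=[]
for f,(x,y,w,hh) in((t,(95,180,150,140)),(g,(180,180,140,150))):
    s=4;b=cv2.resize(f["color"][y:y+hh,x:x+w,::-1],None,fx=s,fy=s,interpolation=cv2.INTER_CUBIC)
    def L(p,col):
        u=((proj(f,np.array([np.r_[c+M@np.array(a[:2]),a[2]] for a in p]))+.5-[x,y])*s).astype(int);cv2.polylines(b,[u.reshape(-1,1,2)],True,col,1)
    bx=lambda yc,z,hx:[(-hx,yc-80,z),(hx,yc-80,z),(hx,yc+80,z),(-hx,yc+80,z)]
    L(bx(0,97,65),(0,0,255));L(bx(195,96,65),(255,0,0)); L([(-67,0,142),(67,0,142)],(0,255,0))
    out.append(cv2.resize(b,(400,400*hh//w)))
H=max(o.shape[0] for o in out);cv2.imwrite("pics/cA.png",np.hstack([cv2.copyMakeBorder(o,0,H-o.shape[0],0,0,0) for o in out]))
```

```text
t 23.45 pos [ 539.7 -236.9  319.1] ydir 96.39 tilt x [-1.e-03  1.e-04 -1.e+00] F [-0.2 -0.2 -0.4] w 0.648
board ((599.5490112304688, 272.0301818847656), (57.278106689453125, 57.75326919555664), 9.967214584350586)
```

View pics/cA.png

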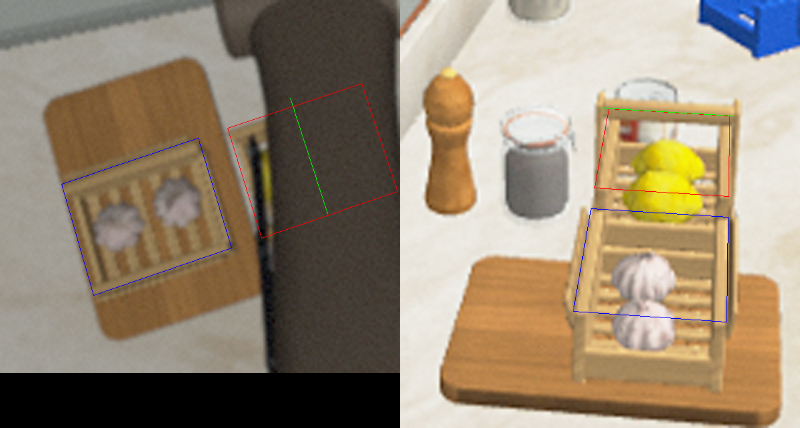

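The garlic tray matches the predicted outline (slide 195 mm) and sits centred on the board. The lemon tray's bar matches the seated position, and the bulbs, lemons, jar and mill are in place. Handing in.

```bash
python3 -c "
from plant import r
print(r.close_job())"
```

```text
the job is handed in; nothing more can be done
None
```

I lifted the lemon tray onto clear counter and pushed the garlic tray about 195 mm, flat, onto the chopping board with the open fingers. I then set the lemon tray back on the foot frame, and the job went in at about 24 s of the 64 allowed.

**What the last checks showed:**
- **Garlic tray:** it matches its predicted outline on the board, within a few mm of the board's centre along the slide and about 30 mm off across, both bulbs inside.
- **Lemon tray:** it made contact at 125.5 mm tool height against about 125.4 expected. It went in between the rails without force, and in the scene picture its bar is within about 2–3 mm of the seated position. Both lemons are in.
- **Foot frame:** an overlay after the slide, before the lemon tray went back, showed it within 1–2 mm of its first position.
- **Jar, mill and tin:** the jar and mill look unmoved in the last picture. The tin is partly hidden there, but looked undisturbed in the view just after the slide.

**What failed or is less certain:**
- My first two moves were refused because every row needs all seven keys; I resent them.
- Re-measuring the board's outline from above failed at the end, because the tray splits its outline and the arm hid part of the view. I judged its position only from the picture.
- The arm also hid the lemon tray in the last top view, so its final seating rests on the scene view and the contact height.

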